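# Pack regulators into the sled crate, slide it out and lock it

## Task

Draw the crate sled fully against its loading stop at the right-hand end of the rail (your right, facing the work) and, with it there, stand every black regulator that is on the bench upright in the blue crate, one per cell. Then slide the loaded sled all the way to its left-hand stop and lock it there: take the lock blade from its stand and push it down into the slot of the lock block on the rail until its shoulder rests on the block. Leave everything released, and leave the wrench, the ratchet and the loose stock bin where they are.

Things in the scene. Friction and masses are not known exactly. Their poses are not given: they have to be found in the camera images.
- reg0: pressure regulator standing upright on its flange, all alike: black flange 54 mm diameter and 16 mm high, black bonnet 38 mm diameter from 16 to 82 mm, brass collar 32 mm to 90 mm, thin adjusting screw up to 108 mm; about 0.4 kg. Origin: centre of the underside of the flange, z up the regulator. May be absent (None from the start)
- reg1: pressure regulator standing upright on its flange, all alike: black flange 54 mm diameter and 16 mm high, black bonnet 38 mm diameter from 16 to 82 mm, brass collar 32 mm to 90 mm, thin adjusting screw up to 108 mm; about 0.4 kg. Origin: centre of the underside of the flange, z up the regulator. May be absent (None from the start)
- reg2: pressure regulator standing upright on its flange, all alike: black flange 54 mm diameter and 16 mm high, black bonnet 38 mm diameter from 16 to 82 mm, brass collar 32 mm to 90 mm, thin adjusting screw up to 108 mm; about 0.4 kg. Origin: centre of the underside of the flange, z up the regulator. May be absent (None from the start)
- reg3: pressure regulator standing upright on its flange, all alike: black flange 54 mm diameter and 16 mm high, black bonnet 38 mm diameter from 16 to 82 mm, brass collar 32 mm to 90 mm, thin adjusting screw up to 108 mm; about 0.4 kg. Origin: centre of the underside of the flange, z up the regulator. May be absent (None from the start)
- reg4: pressure regulator standing upright on its flange, all alike: black flange 54 mm diameter and 16 mm high, black bonnet 38 mm diameter from 16 to 82 mm, brass collar 32 mm to 90 mm, thin adjusting screw up to 108 mm; about 0.4 kg. Origin: centre of the underside of the flange, z up the regulator. May be absent (None from the start)
- cell0 (a point): centre of the floor of the crate cell in the near row (seen from the robot), right. The blue crate (139 x 206 mm outside) is fixed on the sled and moves with it; its 2 x 3 cells are 62 mm square inside with 67 mm pitch, outer walls 43 mm and dividers 37 mm high above the cell floor, all 5 mm thick. The cell floor is 49 mm above the table. Axes: y along the rail to the robot's left, z up
- cell1 (a point): centre of the floor of the crate cell in the near row (seen from the robot), middle. The blue crate (139 x 206 mm outside) is fixed on the sled and moves with it; its 2 x 3 cells are 62 mm square inside with 67 mm pitch, outer walls 43 mm and dividers 37 mm high above the cell floor, all 5 mm thick. The cell floor is 49 mm above the table. Axes: y along the rail to the robot's left, z up
- cell2 (a point): centre of the floor of the crate cell in the near row (seen from the robot), left. The blue crate (139 x 206 mm outside) is fixed on the sled and moves with it; its 2 x 3 cells are 62 mm square inside with 67 mm pitch, outer walls 43 mm and dividers 37 mm high above the cell floor, all 5 mm thick. The cell floor is 49 mm above the table. Axes: y along the rail to the robot's left, z up
- cell3 (a point): centre of the floor of the crate cell in the far row (seen from the robot), right. The blue crate (139 x 206 mm outside) is fixed on the sled and moves with it; its 2 x 3 cells are 62 mm square inside with 67 mm pitch, outer walls 43 mm and dividers 37 mm high above the cell floor, all 5 mm thick. The cell floor is 49 mm above the table. Axes: y along the rail to the robot's left, z up
- cell4 (a point): centre of the floor of the crate cell in the far row (seen from the robot), middle. The blue crate (139 x 206 mm outside) is fixed on the sled and moves with it; its 2 x 3 cells are 62 mm square inside with 67 mm pitch, outer walls 43 mm and dividers 37 mm high above the cell floor, all 5 mm thick. The cell floor is 49 mm above the table. Axes: y along the rail to the robot's left, z up
- cell5 (a point): centre of the floor of the crate cell in the far row (seen from the robot), left. The blue crate (139 x 206 mm outside) is fixed on the sled and moves with it; its 2 x 3 cells are 62 mm square inside with 67 mm pitch, outer walls 43 mm and dividers 37 mm high above the cell floor, all 5 mm thick. The cell floor is 49 mm above the table. Axes: y along the rail to the robot's left, z up
- sled (a joint): travel of the sled along its rail: 0 = against the right-hand (loading) stop, 0.15 m = against the left-hand (despatch) stop; grows to the robot's left (along point handle's y axis). Light friction, about 3 N; it stays where it is left
- handle (a point): grip point on the sled's handle: an upright black round post, 16 mm diameter, standing on a steel arm on the robot's side of the sled. The point is on the post's axis, 95 mm above the table; the post runs from 54 mm to 112 mm above the table. Axes: y along the rail (towards +joint), z up
- slot (a point): centre of the mouth of the vertical slot in the lock block, an aluminium block 64 x 34 x 40 mm high fixed to the rail on the robot's side. Slot 36 mm (x) by 10 mm (y), 40 mm deep; mouth 40 mm above the table. With the sled at the left stop it lies 56 mm right of the handle post; the sled's arm (top at 54 mm) ends 14 mm from the slot centre. Axes: x across the rail, y along it, z up
- blade: lock blade: black flat grip 34 (x) x 14 (y) x 60 mm high, with a steel blade 30 (x) x 6 (y) mm reaching 31 mm down from the grip's lower face (the shoulder). Origin: centre of the shoulder; z up. It starts upright in the stand, shoulder on the stand's top, grip 40 to 100 mm above the table. 0.12 kg
- stand: fixed grey stand block for the lock blade, 64 (x) x 44 (y) x 40 mm high with a 36 x 10 mm slot; origin at the centre of its underside, among the regulators
- wrench: combination wrench, steel, 190 mm long, lying flat beyond the parts area; a bystander, leave it
- ratchet: ratchet with a black grip and a socket on it, about 210 mm long, lying beyond the rail; a bystander, leave it
- bin: loose blue stock bin, 160 x 220 x 100 mm high, with steel parts in it, to the robot's left; a bystander, leave it

How it is judged:
By the outcome, as a careful person would: the job done as asked, in the order asked, and still so for the second after the job is handed in, with the robot touching nothing.
Of reg0, reg1, reg2, reg3, reg4 only 3 to 5 are there at a start; the rules pass over those that are not, and their reading is None.
At some moment in a run one of reg0, reg1, reg2, reg3, reg4 may be knocked a few centimetres aside while the robot is not near it.
It also fails if it takes over 210 s, if anything falls off the work surface, if the arm or the gripper's body presses on something with over 40 N, if the wrist force passes 120 N, or if a joint passes its speed limit or range.

## Robot

A 6-joint arm with a two-finger parallel gripper is mounted at the origin on the work surface. World frame = base frame: x ahead of the robot, y to its left, z up, the work surface at z = 0. Lengths are in m, angles in rad, forces in N, time in s.
With the tool pointing down it reaches from about 0.35 to 0.975 m from the base axis. Payload 7.1 kg.
Tool frame: the origin (TCP) lies midway between the tips of the shut fingers; the grasp point (between the pads) lies 19 mm behind it; z points along the fingers, y is the line along which they close (so a half turn about z gives the same grasp; the last joint's range is limited). The gripper opens to 88 mm and grips with 3 to 60 N. Pads are 20 mm wide; open, the fingers measure 115 mm over their backs; the gripper's body (75 mm by 178 mm) begins 61 mm behind the grasp point.
Start: joints at [1.313, 0.423, 1.63, -0, 1.089, -0.019], TCP at [0.148, 0.607, 0.223] pointing down, gripper open.
Joint ranges: [-3, 3], [-0.9, 2.11], [0.09, 2.58], [-1.31, 4.45], [0.11, 2.69], [-2.54, 2.54]. Speed limits (rad/s): [2.39, 2.39, 3.01, 3.14, 3.14, 3.14].

## Interface

Orientations are given as a 3x3 rotation matrix whose columns are the frame's x, y, z axes.
In Python, from workcell import manip, cams, workorder gives the robot as it stands.
- The arm moves only by the tool drive_tool, never from a script. Its argument "rows" is text: rows parted by semicolons, each of 5 numbers parted by spaces: the shift along the tool's x, y, z in units of 25 mm (1.0 is 25 mm), then the turn about the tool's z in units of 8 degrees (1.0 is 8 degrees), then the finger opening in mm, from 0 to 87.8. In form: tx ty tz turn grip; .... A call has 1 to 20 rows; each row shifts and turns the commanded pose from where the row before left it, along the tool's axes as they then stand; what a row does not reach is not made up. A row lasts 1/8 s, in which the tool goes at most 62.5 mm and 10.7 degrees, less where a joint would pass 70% of its speed; a pose out of reach is approached as far as the arm can. A call is refused whole if a number of a shift passes 1 or a number of a turn 1, either way. A call with a gripper value outside its range is refused whole. The fingers move at their own pace and stop on an object; "squeeze" is the grip in N (left out, the last holds). Time passes only in rows, so rows that do not move let the fingers close. It gives the time, the measured TCP pose, the force, the opening and the grip force at its end, in the units of the state.
- manip.get_obs(): the state, without advancing time (a new reading comes with each control period).
- cams.camera(name): name is "side" or "top"; returns a dict with "frame" (400x640x3 uint8, blue, green, red), "mtx" (3x3 intrinsics, pixels), "D" ([k1, k2, p1, p2, k3] as OpenCV has them; the pictures are not rectified), "T" (4x4, takes a point from camera to world coordinates). Camera axes: x right, y down, z forward; pixel columns grow to the right and rows downward; lengths in m; the calibration is good to about 2 mm. A picture is of the moment at which its call begins. There is no depth.
- workorder.finish_job(): hands the job in; it is judged then, once.
Trained networks look in the newest picture that a camera, given by its name, has taken for a name from the list of things; names that differ only in an ending like _2 or _b are one class to them, and where a whole thing is asked for, a point or a joint stands for the part that bears it (a point fixed in the world has none). Each returns a list of dicts, best first, with "conf" (0 to 1); they miss things now and then, are a little off and sometimes report something else, mostly with a low value. They report only what shows in the picture. A call takes as long as a camera call.
- cams.regions_of(target, camera): "pixels" (400x640 bool, what is visible of it) and "point" ([column, row] in pixels, amid what is visible of it).
The state is a dict: "t": time; "qpos": joint angles; "joint_velocities": joint speeds; "joint_efforts": joint torques, N m; "position": TCP position; "tool_rot": TCP orientation; "ft_force": force on the tool from outside, world axes, zero at the start; "torque": the same for the moment, N m; "gripper_width": opening from 0.0 (shut) to 1.0 (fully open); "grip_force": force on a finger pad.
Only numpy, scipy, OpenCV 4.12 (cv2) and the standard library are available. Lean on these libraries where they do the work, as an engineer would, in place of code of your own. Each camera call takes 0.05 s, during which the arm holds its last target. There are 200 camera calls.

## Working session

There is one attempt and no reset: what is moved stays moved. The work goes in short steps, Python scripts to look and compute and a tool call to move; the robot and the scene stay as the last step left them, time stands still between calls to the robot, and variables do not carry over. Pictures are saved under pics/ and viewed, at most 14 in all, crops included, and the job is handed in when it is done.

Besides the shell and the picture viewer there is one more tool, called as name(argument=value, ...), one argument or row to a line, values as JSON. drive_tool: Moves the arm, as the interface text tells. Its arguments: {"type":"object","properties":{"rows":{"type":"string"},"squeeze":{"type":"number"}},"required":["rows"]}

```bash
mkdir -p pics; ls; python3 - <<'E'
from workcell import manip, cams
import cv2,numpy as np
o=manip.get_obs();print(o['t'],o['position'],np.round(o['tool_rot'],3).tolist(),o['gripper_width'])
for n in('top','side'):
    c=cams.camera(n);cv2.imwrite(f'pics/{n}0.png',c['frame']);print(n,np.round(c['T'],3).tolist(),np.round(c['mtx'],1).tolist(),c['D'])
    for k in('reg0','handle','slot','blade','stand','cell0','sled'):
        print(k,[(round(d['conf'],2),np.round(d['point']).tolist(),int(d['pixels'].sum())) for d in cams.regions_of(k,n)])
E
```

```text
pics
0.0 [0.14766683 0.60672171 0.22191116] [[-0.972, 0.237, -0.0], [0.237, 0.972, -0.002], [0.0, -0.002, -1.0]] 1.0001964182818062
top [[0.014, -0.993, 0.114, 0.442], [-1.0, -0.015, -0.003, 0.064], [0.005, -0.114, -0.993, 1.465], [0.0, 0.0, 0.0, 1.0]] [[442.7, 0.0, 324.7], [0.0, 442.7, 199.4], [0.0, 0.0, 1.0]] [0.03797211 0.         0.         0.         0.        ]
reg0 [(0.72, [429.0, 218.0], 268), (0.7, [466.0, 250.0], 264), (0.69, [398.0, 191.0], 221), (0.6, [398.0, 246.0], 220), (0.48, [431.0, 248.0], 282)]
handle [(0.88, [308.0, 198.0], 3647), (0.24, [465.0, 252.0], 252)]
slot [(0.82, [300.0, 199.0], 5674)]
blade []
stand [(0.81, [396.0, 213.0], 200), (0.64, [309.0, 200.0], 3571)]
cell0 [(0.58, [311.0, 199.0], 3638)]
sled [(0.71, [309.0, 198.0], 3638)]
side [[0.746, -0.354, 0.564, -0.192], [-0.666, -0.402, 0.629, -0.858], [0.004, -0.845, -0.535, 0.866], [0.0, 0.0, 0.0, 1.0]] [[521.0, 0.0, 322.4], [0.0, 521.0, 199.4], [0.0, 0.0, 1.0]] [-0.17374201  0.          0.          0.          0.        ]
reg0 [(0.96, [367.0, 307.0], 726), (0.81, [393.0, 289.0], 732), (0.81, [394.0, 251.0], 459), (0.74, [402.0, 338.0], 837), (0.72, [443.0, 277.0], 491), (0.59, [334.0, 283.0], 690)]
handle [(0.6, [303.0, 202.0], 3729)]
slot [(0.7, [308.0, 208.0], 5672)]
blade [(0.62, [304.0, 203.0], 3663), (0.57, [369.0, 253.0], 257)]
stand [(0.92, [368.0, 267.0], 501)]
cell0 [(0.9, [306.0, 200.0], 3764)]
sled [(0.61, [304.0, 201.0], 3681)]
```

```bash
python3 - <<'E'
import cv2
a=cv2.imread('pics/top0.png');b=cv2.imread('pics/side0.png')
cv2.imwrite('pics/top0c.png',cv2.resize(a[120:320,240:500],None,fx=3,fy=3,interpolation=2)[:600,:800])
cv2.imwrite('pics/side0c.png',cv2.resize(b[140:360,200:480],None,fx=2.7,fy=2.7,interpolation=2))
E
```

```text
(no output)
```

View pics/top0c.png

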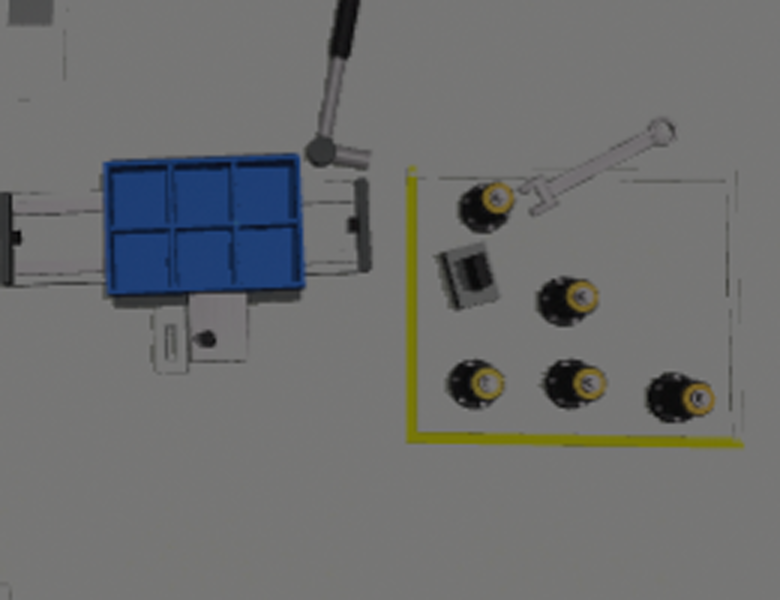

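View pics/side0c.png

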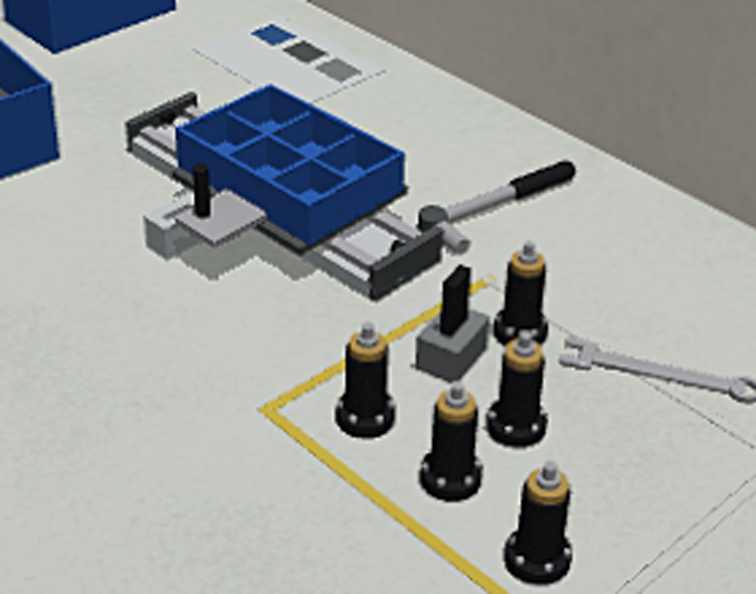

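View pics/side0.png

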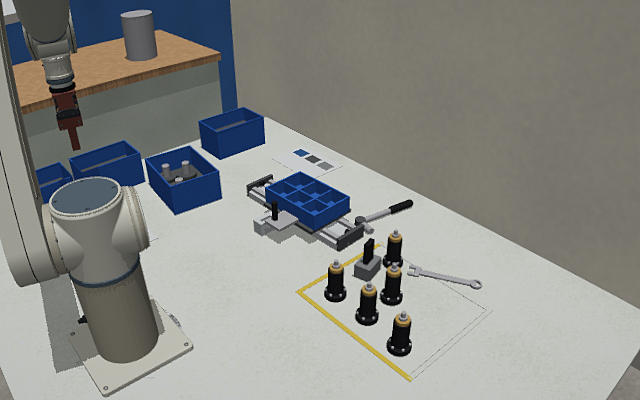

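The side view shows five regulators, with screw tips at about (396,232), (394,267), (336,261), (369,284) and (403,314). The stand with the blade is at (368,265), the crate at (306,200) and the handle post at (275,205). Next I'll measure with silhouette fits in both views.

```bash
cat > h.py <<'E'
import numpy as np,cv2
from scipy.optimize import minimize,linear_sum_assignment
from workcell import manip,cams
def shot(n,save=None):
    c=cams.camera(n)
    if save: cv2.imwrite(f'pics/{save}.png',c['frame'])
    return c
def proj(c,P):
    Ti=np.linalg.inv(c['T']);r=cv2.Rodrigues(Ti[:3,:3])[0]
    return cv2.projectPoints(np.float64(P).reshape(-1,1,3),r,Ti[:3,3],c['mtx'],c['D'])[0][:,0]
def ray(c,uv):
    p=cv2.undistortPoints(np.float64(uv).reshape(1,1,2),c['mtx'],c['D'])[0,0]
    return c['T'][:3,3],c['T'][:3,:3]@np.r_[p,1]
def atz(c,uv,z):
    o,d=ray(c,uv);return o+d*(z-o[2])/d[2]
def tri(cs,uvs):
    A=np.zeros((3,3));b=np.zeros(3)
    for c,u in zip(cs,uvs):
        o,d=ray(c,u);d=d/np.linalg.norm(d);M=np.eye(3)-np.outer(d,d);A+=M;b+=M@o
    return np.linalg.solve(A,b)
_t=np.linspace(0,2*np.pi,24,endpoint=False)
def cyl(r,z0,z1): return np.array([[r*np.cos(t),r*np.sin(t),z] for t in _t for z in(z0,z1)])
def box(a,b,z0,z1): return np.array([[x,y,z] for x in(-a/2,a/2) for y in(-b/2,b/2) for z in(z0,z1)])
REG=[cyl(.027,0,.016),cyl(.019,.016,.082),cyl(.016,.082,.09),cyl(.005,.09,.108)]
def render(c,parts,p):
    """soft silhouette; p=x,y,z,yaw"""
    S=4;m=np.zeros((400*S,640*S),np.uint8);C,s=np.cos(p[3]),np.sin(p[3])
    R=np.array([[C,-s,0],[s,C,0],[0,0,1]])
    for q in parts:
        u=proj(c,q@R.T+p[:3]);h=cv2.convexHull(((u+.5)*S*16).astype(np.int32))
        cv2.fillConvexPoly(m,h,255,shift=4)
    return cv2.resize(m,(640,400),interpolation=cv2.INTER_AREA)/255.
def fit(cs,masks,parts,p0,free,step=.006,wts=None):
    p0=np.array(p0,float)
    def f(v):
        p=p0.copy();p[free]=v;e=0
        for i,(c,m) in enumerate(zip(cs,masks)):
            r=render(c,parts,p);e-=np.minimum(r,m).sum()/np.maximum(r,m).sum()
        return e
    v0=p0[free];st=np.array([step if k<3 else .12 for k in free])
    r=minimize(f,v0,method='Nelder-Mead',options=dict(initial_simplex=np.vstack([v0]+[v0+np.eye(len(free))[i]*st[i] for i in range(len(free))]),xatol=2e-4,fatol=1e-4))
    p=p0.copy();p[free]=r.x;return p,-r.fun/len(cs)
def regs(cs,z=0.,zfree=False):
    """match detections in the two views, joint fit"""
    D=[[d for d in cams.regions_of('reg0',n) if d['conf']>.3] for n in('top','side')]
    C=np.array([[np.linalg.norm(atz(cs[0],a['point'],z+.06)[:2]-atz(cs[1],b['point'],z+.05)[:2]) for b in D[1]] for a in D[0]])
    out=[]
    for i,j in zip(*linear_sum_assignment(C)):
        if C[i,j]>.05: continue
        g=atz(cs[1],D[1][j]['point'],z+.05)
        p,s=fit(cs,[D[0][i]['pixels'],D[1][j]['pixels']],REG,[g[0],g[1],z,0],[0,1,2] if zfree else [0,1])
        out.append((p,s))
    return out
def go(x,y,z,yaw):
    """tool y axis at yaw from world +y; print shift in units"""
    o=manip.get_obs();R=np.array(o['tool_rot']);P=np.array(o['position'])
    cur=np.arctan2(-R[0,1],R[1,1]);d=(yaw-cur+np.pi/2)%np.pi-np.pi/2
    print('tool units',np.round(R.T@(np.array([x,y,z])-P)/.025,2),'turn units',round(-d/np.deg2rad(8),2))
E
python3 - <<'E'
from h import *
cs=[shot('top'),shot('side')]
for p,s in regs(cs,zfree=True): print('reg',np.round(p[:3],4),round(s,3))
T=lambda x,y:(240+(x+.5)/3-.5,120+(y+.5)/3-.5)
S=lambda x,y:(200+(x+.5)/2.7-.5,140+(y+.5)/2.7-.5)
print('handle top',tri(cs,[T(207,339),S(202,168)]),atz(cs[0],T(207,339),.112),atz(cs[1],S(202,168),.112))
print('blade top',tri(cs,[T(475,272),S(458,270)]))
q=[T(107,163),T(298,155),T(302,288),T(110,296)];w=[None,S(268,87),None,None]
print('crate',[np.round(atz(cs[0],u,.092),4).tolist() for u in q])
print('crate side',[np.round(atz(cs[1],S(*u),.092),4).tolist() for u in [(268,87),(404,155),(304,205),(179,131)]])
print('slot',atz(cs[0],T(170,343),.04))
print('stand',[np.round(atz(cs[0],T(*u),.04),4).tolist() for u in [(440,256),(484,245),(497,297),(458,308)]])
# crate fit
m=[]
for c in cs:
    f=c['frame'].astype(int);b=((f[...,0]-f[...,2])>30);b[:, :0]=0
    n,l,st,_=cv2.connectedComponentsWithStats(b.astype(np.uint8));u=proj(c,[[.64,.03,.09]])[0].astype(int)
    k=np.bincount(l[u[1]-25:u[1]+25,u[0]-25:u[0]+25].ravel(),minlength=n);k[0]=0;m.append(l==k.argmax());print(u,m[-1].sum())
p,s=fit(cs,m,[box(.139,.206,.044,.092)],[.64,.04,0,0],[0,1,3],.01);print('crate fit',p,s)
for i in(0,1): print(i,fit([cs[i]],[m[i]],[box(.139,.206,.044,.092)],p,[0,1,3],.005))
E
```

```text
reg [ 4.570e-01 -2.864e-01  4.000e-04] 0.923
reg [ 0.4416 -0.3979  0.0013] 0.917
reg [ 0.4547 -0.1819  0.0008] 0.922
reg [ 5.455e-01 -2.811e-01  5.000e-04] 0.937
handle top [0.49566288 0.10566795 0.11109798] [0.49418034 0.10665601 0.112     ] [0.49630723 0.10353069 0.112     ]
blade top [ 0.57120593 -0.1710105   0.10157651]
crate [[0.6772, 0.2152, 0.092], [0.6887, 0.0155, 0.092], [0.5491, 0.0099, 0.092], [0.5379, 0.2084, 0.092]]
crate side [[0.6724, 0.2144, 0.092], [0.6867, 0.0106, 0.092], [0.5488, 0.0093, 0.092], [0.5405, 0.2036, 0.092]]
slot [0.49216002 0.14842417 0.04      ]
stand [[0.5899, -0.1406, 0.04], [0.6026, -0.188, 0.04], [0.5466, -0.2016, 0.04], [0.5341, -0.1598, 0.04]]
[334 186] 2901
[332 200] 3001
crate fit [0.61667562 0.11402105 0.         0.05679787] 0.9552853236475795
0 (array([0.61701551, 0.11350205, 0.        , 0.05031888]), np.float64(0.953650472133687))
1 (array([0.61660057, 0.11440016, 0.        , 0.05423234]), np.float64(0.9589173617679939))
```

```bash
python3 - <<'E'
from h import *
go(.4958,.1055,.076,.055)
E
```

```text
tool units [-18.27 -16.21   5.87] turn units -2.1
```

drive_tool(
  rows="0 0 0 -0.7 50; 0 0 0 -0.7 50; 0 0 0 -0.7 50; -0.8 -1 0 0 50; -0.8 -1 0 0 50; -0.8 -1 0 0 50; -0.8 -1 0 0 50; -0.8 -1 0 0 50; -0.8 -1 0 0 50; -0.8 -1 0 0 50; -0.8 -1 0 0 50; -0.8 -1 0 0 50; -0.8 -1 0 0 50; -0.8 -1 0 0 50; -0.8 -1 0 0 50; -0.8 -1 0 0 50; -0.8 -1 0 0 50; -0.8 -1 0 0 50; -0.8 -1 0 0 50",
  squeeze=20,
)

```text
t: 3.38
position: [0.4898, 0.2244, 0.2228]
tool_rot: [[-0.999, -0.054, 0.0], [-0.054, 0.999, 0.0], [-0.0, 0.0, -1.0]]
ft_force: [0.6, -0.1, -0.5]
gripper_width: 0.573
grip_force: 0.0
```

```bash
python3 - <<'E'
from h import *
go(.4958,.1055,.076,.055)
E
```

```text
tool units [ 0.02 -4.76  5.87] turn units -0.0
```

drive_tool(
  rows="0 -1 0 0 50; 0 -1 0 0 50; 0 -1 0 0 50; 0 -1 0 0 50; 0 -0.76 1 0 50; 0 0 1 0 50; 0 0 1 0 50; 0 0 1 0 50; 0 0 1 0 50; 0 0 0.87 0 50; 0 0 0 0 50; 0 0 0 0 8; 0 0 0 0 8; 0 0 0 0 8; 0 0 0 0 8; 0 0 0 0 8; 0 0 0 0 8",
)

```text
t: 5.5
position: [0.4959, 0.1064, 0.0764]
tool_rot: [[-0.999, -0.054, 0.001], [-0.054, 0.999, 0.0], [-0.001, -0.0, -1.0]]
ft_force: [-1.2, -1.3, 6.4]
gripper_width: 0.178
grip_force: 20.0
```

drive_tool(
  rows="0 -0.5 0 0 8; 0 -0.5 0 0 8; 0 -0.5 0 0 8; 0 -0.3 0 0 8; 0 -0.1 0 0 8; 0 0 0 0 8; 0 0 0 0 8",
)

```text
t: 6.38
position: [0.4984, 0.0588, 0.0764]
tool_rot: [[-0.999, -0.054, 0.001], [-0.054, 0.999, -0.0], [-0.001, -0.0, -1.0]]
ft_force: [-1.2, -1.0, 7.0]
gripper_width: 0.179
grip_force: 20.0
```

drive_tool(
  rows="0 -0.1 0 0 8; 0 -0.1 0 0 8; 0 -0.1 0 0 8; 0 0 0 0 8",
)

```text
t: 6.88
position: [0.4988, 0.0532, 0.0765]
tool_rot: [[-0.999, -0.053, 0.001], [-0.053, 0.999, 0.002], [-0.001, 0.002, -1.0]]
ft_force: [-2.0, 11.2, 5.6]
gripper_width: 0.173
grip_force: 20.0
```

drive_tool(
  rows="0 -0.06 0 0 8; 0 0 0 0 8; 0 0 0 0 8",
)

```text
t: 7.25
position: [0.4988, 0.0531, 0.0764]
tool_rot: [[-0.999, -0.053, 0.001], [-0.053, 0.999, 0.004], [-0.001, 0.004, -1.0]]
ft_force: [-2.5, 21.9, 4.7]
gripper_width: 0.176
grip_force: 20.0
```

drive_tool(
  rows="0 0.08 0 0 8; 0 0 0 0 8; 0 0 0 0 40; 0 0 0 0 40; 0 0 0 0 40; 0 0 -1 0 60; 0 0 -1 0 60; 0 0 -1 0 60; 0 0 -1 0 60; 0 0 -1 0 60; 0 0 -1 0 60",
)

```text
t: 8.62
position: [0.4983, 0.0518, 0.2266]
tool_rot: [[-0.999, -0.054, -0.0], [-0.054, 0.999, -0.0], [0.0, -0.0, -1.0]]
ft_force: [0.6, -0.1, 0.1]
gripper_width: 0.685
grip_force: 0.0
```

```bash
cat > look.py <<'E'
from h import *
import sys
cs=[shot('top','top'+sys.argv[1]),shot('side','side'+sys.argv[1])]
for p,s in regs(cs,zfree=len(sys.argv)>2): print('reg',np.round(p[:3],4),round(s,3))
m=[]
for c in cs:
    f=c['frame'].astype(int);b=((f[...,0]-f[...,2])>30)
    n,l,st,_=cv2.connectedComponentsWithStats(b.astype(np.uint8));u=proj(c,[[.62,.06,.07]])[0].astype(int)
    k=np.bincount(l[u[1]-20:u[1]+20,u[0]-20:u[0]+20].ravel(),minlength=n);k[0]=0;m.append(l==k.argmax())
try:
    for i in (0,1): p,s=fit([cs[i]],[m[i]],[box(.139,.206,.044,.092)],[.62,.061,0,.054],[0,1,3],.005);print('crate',i,p,round(s,3),m[i].sum())
    p,s=fit(cs,m,[box(.139,.206,.044,.092)],[.62,.061,0,.054],[0,1,3],.005);print('crate',p,round(s,3))
except Exception as e: print(e)
E
python3 look.py 1
```

```text
reg [ 0.4432 -0.3987  0.    ] 0.904
reg [ 0.458  -0.2861  0.    ] 0.892
reg [ 0.6484 -0.1931  0.    ] 0.834
reg [ 0.4561 -0.1812  0.    ] 0.905
reg [ 0.5454 -0.2802  0.    ] 0.934
crate 0 [0.62075786 0.06178522 0.         0.04868702] 0.699 2125
crate 1 [0.61958    0.06172142 0.         0.05122082] 0.958 3171
crate [0.61985247 0.06176672 0.         0.04949454] 0.829
```

```bash
python3 - <<'E'
from h import *
go(.648,-.1931,.050,.054)
E
```

```text
tool units [ -5.44 -10.11   7.03] turn units 0.0
```

drive_tool(
  rows="-0.54 -1 0 0 70; -0.54 -1 0 0 70; -0.54 -1 0 0 70; -0.54 -1 0 0 70; -0.54 -1 0 0 70; -0.54 -1 0 0 70; -0.55 -1 0 0 70; -0.55 -1 0 0 70; -0.55 -1 0.5 0 70; -0.55 -1 0.5 0 70; 0 -0.11 1 0 70; 0 0 1 0 70; 0 0 1 0 70",
)

```text
t: 10.45
position: [0.6469, -0.1928, 0.1229]
tool_rot: [[-0.999, -0.054, -0.003], [-0.054, 0.999, 0.001], [0.003, 0.001, -1.0]]
ft_force: [0.4, -0.1, 0.3]
gripper_width: 0.796
grip_force: 0.0
```

```bash
python3 - <<'E'
from h import *
go(.648,-.1931,.050,.054)
E
```

```text
tool units [-0.05 -0.02  2.92] turn units 0.0
```

drive_tool(
  rows="0 0 1 0 70; 0 0 1 0 70; 0 0 0.8 0 70; 0 0 0.23 0 70; 0 0 0 0 30; 0 0 0 0 30; 0 0 0 0 30; 0 0 0 0 30; 0 0 0 0 30; 0 0 0 0 30; 0 0 0 0 30",
  squeeze=25,
)

```text
t: 11.82
position: [0.6489, -0.1937, 0.0512]
tool_rot: [[-0.999, -0.054, 0.002], [-0.054, 0.999, -0.001], [-0.002, -0.001, -1.0]]
ft_force: [-0.4, -3.5, 5.7]
gripper_width: 0.426
grip_force: 24.9
```

drive_tool(
  rows="0 0 -0.7 0 30; 0 0 -1 0 30; 0 0 -1 0 30; 0 0 -1 0 30; 0 0 -1 0 30; 0 0 -1 0 30; 0 0.8 -1 0 30; -0.06 1 0 0 30; -0.06 1 0 0 30; -0.06 1 0 0 30; -0.06 1 0 0 30; -0.06 1 0 0 30; -0.06 1 0 0 30; -0.06 1 0 0 30; -0.06 1 0 0 30; -0.06 1 0 0 30; -0.06 1 0 0 30; -0.06 1 0 0 30; -0.06 1 0 0 30; 0 0.1 0 0 30",
)

```text
t: 14.32
position: [0.6469, 0.1326, 0.2158]
tool_rot: [[-0.998, -0.057, -0.003], [-0.057, 0.998, -0.0], [0.003, 0.0, -1.0]]
ft_force: [0.0, -0.9, -6.3]
gripper_width: 0.428
grip_force: 24.9
```

```bash
python3 - <<'E'
from h import *
go(.6496,.1302,.1000,.054)
E
```

```text
tool units [-0.12 -0.1   4.63] turn units 0.02
```

drive_tool(
  rows="0 0 0.7 0 30; 0 0 1 0 30; 0 0 0.8 0 30; 0 0 0 0 30; 0 0 0 0 30",
)

```text
t: 14.95
position: [0.6489, 0.1298, 0.1554]
tool_rot: [[-0.999, -0.054, 0.0], [-0.054, 0.999, 0.0], [-0.001, 0.0, -1.0]]
ft_force: [-0.3, 0.0, -3.9]
gripper_width: 0.431
grip_force: 25.0
```

```bash
python3 - <<'E'
from h import *
go(.6494,.1302,.1002,.054)
E
python3 look.py 2
```

```text
tool units [-0.02  0.01  2.21] turn units -0.0
reg [ 0.4564 -0.2853  0.    ] 0.917
reg [ 0.455 -0.182  0.   ] 0.908
reg [ 0.4432 -0.398   0.    ] 0.873
crate 0 [0.62215792 0.05498392 0.         0.02481526] 0.395 1187
crate 1 [0.61920286 0.06179151 0.         0.05347015] 0.925 3054
crate [0.61920972 0.06068608 0.         0.05928589] 0.658
```

drive_tool(
  rows="0 0 0.7 0 30; 0 0 0.7 0 30; 0 0 0.5 0 30; 0 0 0.2 0 30; 0 0 0.08 0 30; 0 0 0 0 30",
)

```text
t: 15.9
position: [0.6488, 0.1301, 0.101]
tool_rot: [[-0.999, -0.054, 0.001], [-0.054, 0.999, 0.0], [-0.001, 0.0, -1.0]]
ft_force: [-0.5, -0.3, -5.6]
gripper_width: 0.425
grip_force: 24.9
```

drive_tool(
  rows="0 0 0.05 0 30; 0 0 0 0 48; 0 0 0 0 48; 0 0 0 0 48; 0 0 -0.5 0 48; 0 0 -1 0 48; 0 0 -1 0 48; 0 0 -1 0 60; 0 -0.5 -1 0 70; 0.35 -1 0 0 70; 0.35 -1 0 0 70; 0.35 -1 0 0 70; 0.35 -1 0 0 70; 0.35 -1 0 0 70; 0.35 -1 0 0 70; 0.35 -1 0 0 70; 0.35 -1 0 0 70; 0.35 -1 0 0 70; 0.35 -1 0 0 70; 0.35 -1 0 0 70",
)

```text
t: 18.4
position: [0.5661, -0.1638, 0.2109]
tool_rot: [[-0.999, -0.054, -0.002], [-0.054, 0.999, 0.0], [0.002, 0.0, -1.0]]
ft_force: [-0.6, -0.5, 0.1]
gripper_width: 0.799
grip_force: 0.0
```

```bash
python3 look.py 3; python3 - <<'E'
from h import *
go(.5454,-.2802,.05,.054)
E
```

```text
reg [ 0.443  -0.3989  0.    ] 0.922
reg [ 0.5448 -0.2808  0.    ] 0.84
reg [0.6411 0.0234 0.    ] 0.106
crate 0 [0.61995525 0.06153345 0.         0.05467063] 0.879 2671
crate 1 [0.6194937  0.06200014 0.         0.04716467] 0.901 2974
crate [0.61975573 0.06164938 0.         0.05269584] 0.89
tool units [ 1.1  -4.65  6.45] turn units -0.01
```

View pics/side3.png

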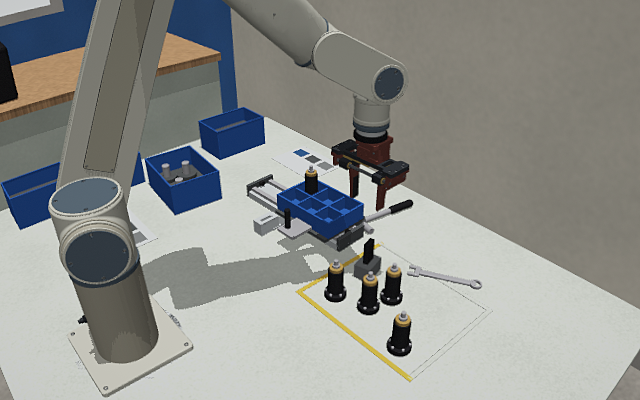

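The regulator stands upright in the far-left cell, at about (312,180), and four remain on the bench. I'll fetch the next one.

drive_tool(
  rows="0.2 -1 0 0 70; 0.2 -1 0 0 70; 0.2 -1 0 0 70; 0.25 -1 0 0 70; 0.25 -0.55 0 0 70; 0 0 1 0 70; 0 0 1 0 70; 0 0 1 0 70; 0 0 0 0 70; 0 0 0 0 70",
)

```text
t: 19.85
position: [0.5472, -0.2772, 0.1377]
tool_rot: [[-0.998, -0.055, 0.001], [-0.055, 0.998, -0.0], [-0.001, -0.0, -1.0]]
ft_force: [-0.1, -0.7, 0.6]
gripper_width: 0.799
grip_force: 0.0
```

```bash
python3 - <<'E'
from h import *
go(.545,-.2805,.05,.054)
E
```

```text
tool units [ 0.1  -0.13  3.51] turn units 0.01
```

drive_tool(
  rows="0.1 -0.13 0.5 0 70; 0 0 1 0 70; 0 0 1 0 70; 0 0 0.8 0 70; 0 0 0.2 0 70; 0 0 0 0 30; 0 0 0 0 30; 0 0 0 0 30; 0 0 0 0 30; 0 0 0 0 30; 0 0 0 0 30; 0 0 0 0 30",
)

```text
t: 21.35
position: [0.545, -0.2812, 0.0501]
tool_rot: [[-0.999, -0.054, 0.001], [-0.054, 0.999, -0.001], [-0.001, -0.001, -1.0]]
ft_force: [-0.8, -1.2, 6.5]
gripper_width: 0.426
grip_force: 25.0
```

drive_tool(
  rows="0 0 -0.7 0 30; 0 0 -1 0 30; 0 0 -1 0 30; 0 0 -1 0 30; 0 0 -1 0 30; 0 0.3 -1 0 30; -0.3 0.8 -1 0 30; -0.4 1 0 0 30; -0.4 1 0 0 30; -0.4 1 0 0 30; -0.4 1 0 0 30; -0.4 1 0 0 30; -0.4 1 0 0 30; -0.4 1 0 0 30; -0.4 1 0 0 30; -0.4 1 0 0 30; -0.4 1 0 0 30; -0.4 1 0 0 30; -0.36 1 0 0 30; 0 0.42 0 0 30",
)

```text
t: 23.85
position: [0.6518, 0.0649, 0.2168]
tool_rot: [[-0.998, -0.056, -0.001], [-0.056, 0.998, 0.0], [0.001, 0.0, -1.0]]
ft_force: [-0.2, 0.0, -4.8]
gripper_width: 0.429
grip_force: 25.0
```

drive_tool(
  rows="0 0 0.7 0 30; 0 0 1 0 30; 0 0 0.8 0 30; 0 0 0 0 30; 0 0 0 0 30",
)

```text
t: 24.48
position: [0.6528, 0.0633, 0.1548]
tool_rot: [[-0.999, -0.054, 0.001], [-0.054, 0.999, -0.0], [-0.001, -0.0, -1.0]]
ft_force: [-0.3, -0.5, -4.2]
gripper_width: 0.428
grip_force: 25.0
```

```bash
python3 - <<'E'
from h import *
go(.6527,.0632,.0995,.054)
E
```

```text
tool units [ 0.   -0.    2.21] turn units -0.0
```

drive_tool(
  rows="0 0 0.7 0 30; 0 0 0.7 0 30; 0 0 0.5 0 30; 0 0 0.25 0 30; 0 0 0.06 0 30; 0 0 0 0 30; 0 0 0 0 48; 0 0 0 0 48; 0 0 0 0 48; 0 0 -0.5 0 48; 0 0 -1 0 48; 0 0 -1 0 48; 0 0 -1 0 60; 0.5 -0.5 -1 0 70; 0.9 -1 0 0 70; 0.9 -1 0 0 70; 0.9 -1 0 0 70; 0.9 -1 0 0 70; 0.9 -1 0 0 70; 0.9 -1 0 0 70",
)

```text
t: 26.98
position: [0.5135, -0.1075, 0.2127]
tool_rot: [[-0.999, -0.054, 0.001], [-0.054, 0.999, -0.0], [-0.001, -0.0, -1.0]]
ft_force: [-0.5, -0.6, 0.3]
gripper_width: 0.799
grip_force: 0.0
```

```bash
python3 look.py 4; python3 - <<'E'
from h import *
go(.4558,-.182,.05,.054)
E
```

```text
reg [ 0.4432 -0.3982  0.    ] 0.918
reg [ 0.4547 -0.1809  0.    ] 0.936
crate 0 [0.61987005 0.06171153 0.         0.05339645] 0.799 2431
crate 1 [0.61893167 0.06151646 0.         0.0532485 ] 0.777 2571
crate [0.61945052 0.0617541  0.         0.0530952 ] 0.787
tool units [ 2.51 -2.88  6.5 ] turn units -0.01
```

drive_tool(
  rows="0.84 -0.95 0 0 70; 0.84 -0.95 0 0 70; 0.84 -0.95 0 0 70; 0 0 1 0 70; 0 0 1 0 70; 0 0 1 0 70; 0 0 0 0 70; 0 0 0 0 70",
)

```text
t: 28.18
position: [0.456, -0.181, 0.1375]
tool_rot: [[-0.998, -0.055, 0.001], [-0.055, 0.998, -0.0], [-0.001, -0.0, -1.0]]
ft_force: [-0.5, -0.5, -0.2]
gripper_width: 0.799
grip_force: 0.0
```

```bash
python3 - <<'E'
from h import *
go(.4554,-.1815,.05,.054)
E
```

```text
tool units [ 0.03 -0.02  3.5 ] turn units 0.01
```

drive_tool(
  rows="0 0 0.5 0 70; 0 0 1 0 70; 0 0 1 0 70; 0 0 0.8 0 70; 0 0 0.2 0 70; 0 0 0 0 30; 0 0 0 0 30; 0 0 0 0 30; 0 0 0 0 30; 0 0 0 0 30; 0 0 0 0 30; 0 0 0 0 30",
)

```text
t: 29.68
position: [0.4556, -0.1817, 0.0497]
tool_rot: [[-0.999, -0.054, 0.001], [-0.054, 0.999, -0.001], [-0.001, -0.001, -1.0]]
ft_force: [-0.2, -1.8, 5.9]
gripper_width: 0.427
grip_force: 24.9
```

drive_tool(
  rows="0 0 -0.7 0 30; 0 0 -1 0 30; 0 0 -1 0 30; 0 0 -1 0 30; 0 0 -1 0 30; 0 0 -1 0 30; -0.2 0 -1 0 30; -0.9 0.8 0 0 30; -0.9 0.8 0 0 30; -0.9 0.8 0 0 30; -0.9 0.8 0 0 30; -0.9 0.8 0 0 30; -0.9 0.8 0 0 30; -0.9 0.8 0 0 30; -0.9 0.8 0 0 30; -0.7 0.2 0 0 30; -0.3 0.06 0 0 30; 0 0 0 0 30; 0 0 0.8 0 30; 0 0 0.8 0 30",
)

```text
t: 32.17
position: [0.6545, -0.0039, 0.175]
tool_rot: [[-0.999, -0.054, -0.001], [-0.054, 0.999, 0.0], [0.001, 0.0, -1.0]]
ft_force: [0.3, -0.2, -3.6]
gripper_width: 0.425
grip_force: 24.9
```

drive_tool(
  rows="0 0 0.9 0 30; 0 0 0 0 30; 0 0 0 0 30",
)

```text
t: 32.55
position: [0.6555, -0.0037, 0.1541]
tool_rot: [[-0.999, -0.054, -0.0], [-0.054, 0.999, -0.0], [0.0, -0.0, -1.0]]
ft_force: [-0.4, 0.0, -3.3]
gripper_width: 0.429
grip_force: 24.9
```

```bash
python3 - <<'E'
from h import *
go(.6562,-.0038,.0995,.054)
E
```

```text
tool units [-0.03 -0.01  2.18] turn units 0.0
```

drive_tool(
  rows="-0.03 0 0.7 0 30; 0 0 0.7 0 30; 0 0 0.5 0 30; 0 0 0.25 0 30; 0 0 0.06 0 30; 0 0 0 0 30; 0 0 0 0 48; 0 0 0 0 48; 0 0 0 0 48; 0 0 -0.5 0 48; 0 0 -1 0 48; 0 0 -1 0 48; 0 0 -1 0 60; 0.4 -0.5 -1 0 70; 0.8 -1 0 0 70; 0.8 -1 0 0 70; 0.8 -1 0 0 70; 0.8 -1 0 0 70; 0.8 -1 0 0 70; 0.8 -1 0 0 70",
)

```text
t: 35.05
position: [0.535, -0.1737, 0.2125]
tool_rot: [[-0.999, -0.054, 0.001], [-0.054, 0.999, -0.0], [-0.001, -0.001, -1.0]]
ft_force: [0.5, -0.0, -0.4]
gripper_width: 0.796
grip_force: 0.0
```

```bash
python3 look.py 5; python3 - <<'E'
from h import *
for n in ('top','side'): print([(round(d['conf'],2),np.round(d['point']).tolist()) for d in cams.regions_of('reg0',n)])
go(.457,-.2855,.05,.054)
E
```

```text
reg [ 0.4429 -0.3981  0.    ] 0.737
reg [ 0.483  -0.2653  0.    ] 0.839
crate 0 [0.61988631 0.06172922 0.         0.05349915] 0.729 2219
crate 1 [0.61886652 0.06170789 0.         0.04993767] 0.763 2521
crate [0.61948932 0.06175622 0.         0.05362687] 0.745
[(0.81, [300.0, 182.0]), (0.68, [469.0, 252.0]), (0.67, [322.0, 183.0]), (0.64, [343.0, 185.0]), (0.47, [422.0, 238.0])]
[(0.94, [399.0, 337.0]), (0.8, [369.0, 298.0]), (0.64, [330.0, 191.0]), (0.51, [344.0, 205.0]), (0.4, [310.0, 213.0])]
tool units [ 3.41 -4.34  6.48] turn units 0.01
```

View pics/side5.png

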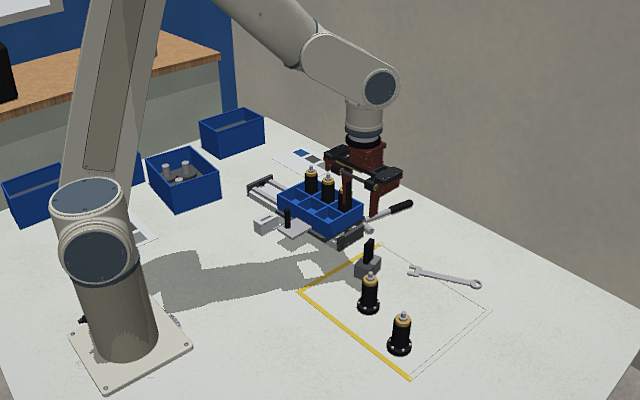

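Three regulators stand in the far row. The next one on the bench has been knocked to about (369,295) in the image. I'll move above it and re-measure.

drive_tool(
  rows="1 0 0 0 70; 1 0 0 0 70; 1 0 0 0 70; 1 0 0 0 70; 1 0 0 0 70; 0 0 0 0 70; 0 0 0 0 70",
)

```text
t: 36.22
position: [0.4119, -0.1795, 0.2119]
tool_rot: [[-0.998, -0.055, 0.001], [-0.055, 0.998, -0.0], [-0.001, -0.001, -1.0]]
ft_force: [0.8, -0.6, -0.6]
gripper_width: 0.794
grip_force: 0.0
```

```bash
python3 look.py 6 z; python3 - <<'E'
from h import *
go(.483,-.2653,.05,.054)
E
```

```text
reg [ 4.431e-01 -3.973e-01  3.000e-04] 0.795
reg [ 0.4854 -0.2649 -0.0019] 0.65
crate 0 [0.61988631 0.06172922 0.         0.05349915] 0.728 2217
crate 1 [ 0.6309285   0.03218796  0.         -0.7201378 ] 0.174 496
crate [0.6195967  0.06185595 0.         0.04940374] 0.439
tool units [-2.67 -3.58  6.46] turn units 0.01
```

drive_tool(
  rows="-0.7 -0.9 0 0 80; -0.7 -0.9 0 0 80; -0.7 -0.9 0 0 80; -0.6 -0.86 0 0 80; 0 0 1 0 80; 0 0 1 0 80; 0 0 1 0 80; 0 0 0 0 80; 0 0 0 0 80",
)

```text
t: 37.55
position: [0.4834, -0.2651, 0.137]
tool_rot: [[-0.999, -0.055, 0.001], [-0.055, 0.999, -0.0], [-0.001, -0.0, -1.0]]
ft_force: [0.7, 0.5, 0.3]
gripper_width: 0.912
grip_force: 0.0
```

```bash
python3 - <<'E'
from h import *
c=shot('side','side7')
for d in cams.regions_of('reg0','side')[:5]:
    g=atz(c,d['point'],.05);print(round(d['conf'],2),fit([c],[d['pixels']],REG,[g[0],g[1],0,0],[0,1]))
go(.484,-.2648,.05,.054)
E
```

```text
0.89 (array([0.73418654, 0.151929  , 0.        , 0.        ]), np.float64(0.7738831090648556))
0.7 (array([0.72606417, 0.22072155, 0.        , 0.        ]), np.float64(0.7250782338150968))
0.64 (array([ 0.44377978, -0.3971842 ,  0.        ,  0.        ]), np.float64(0.9415866682927679))
0.56 (array([ 0.48376178, -0.26554541,  0.        ,  0.        ]), np.float64(0.9203989288022901))
0.44 (array([0.77750809, 0.12014243, 0.        , 0.        ]), np.float64(0.4105314822605525))
tool units [-0.01  0.02  3.5 ] turn units 0.0
```

drive_tool(
  rows="0 0 0.5 0 80; 0 0 1 0 80; 0 0 1 0 80; 0 0 0.8 0 80; 0 0 0.2 0 80; 0 0 0 0 30; 0 0 0 0 30; 0 0 0 0 30; 0 0 0 0 30; 0 0 0 0 30; 0 0 0 0 30; 0 0 0 0 30; 0 0 0 0 30",
)

```text
t: 39.28
position: [0.4832, -0.2653, 0.0493]
tool_rot: [[-0.999, -0.054, 0.001], [-0.054, 0.999, -0.001], [-0.001, -0.001, -1.0]]
ft_force: [-0.0, -3.3, 5.1]
gripper_width: 0.431
grip_force: 25.0
```

drive_tool(
  rows="0 0 -0.7 0 30; 0 0 -1 0 30; 0 0 -1 0 30; 0 0 -1 0 30; 0 0 -1 0 30; 0 0.43 -1 0 30; 0 1 -1 0 30; -0.4 1 0 0 30; -0.4 1 0 0 30; -0.4 1 0 0 30; -0.4 1 0 0 30; -0.4 1 0 0 30; -0.4 1 0 0 30; -0.4 1 0 0 30; -0.4 1 0 0 30; -0.4 1 0 0 30; -0.4 1 0 0 30; -0.4 1 0 0 30; -0.38 1 0 0 30; 0 1 0 0 30",
)

```text
t: 41.78
position: [0.5814, 0.103, 0.2161]
tool_rot: [[-0.999, -0.055, -0.003], [-0.055, 0.999, 0.0], [0.003, 0.0, -1.0]]
ft_force: [-0.4, 0.8, -4.6]
gripper_width: 0.43
grip_force: 24.9
```

drive_tool(
  rows="0 0.7 0 0 30; 0 0.3 0 0 30; 0 0 0.7 0 30; 0 0 1 0 30; 0 0 0.8 0 30; 0 0 0 0 30; 0 0 0 0 30",
)

```text
t: 42.65
position: [0.5813, 0.1264, 0.154]
tool_rot: [[-0.999, -0.054, 0.0], [-0.054, 0.999, -0.0], [-0.0, -0.0, -1.0]]
ft_force: [-0.4, 1.4, -5.3]
gripper_width: 0.432
grip_force: 24.9
```

```bash
python3 - <<'E'
from h import *
go(.5824,.1267,.0997,.054)
E
```

```text
tool units [-0.05  0.01  2.17] turn units -0.0
```

drive_tool(
  rows="-0.04 0 0.7 0 30; 0 0 0.7 0 30; 0 0 0.5 0 30; 0 0 0.25 0 30; 0 0 0.06 0 30; 0 0 0 0 30; 0 0 0 0 48; 0 0 0 0 48; 0 0 0 0 48; 0 0 -0.5 0 48; 0 0 -1 0 48; 0 0 -1 0 48; 0 0 -1 0 60; 0 -0.67 -1 0 70; 0.4 -1 0 0 70; 0.4 -1 0 0 70; 0.4 -1 0 0 70; 0.4 -1 0 0 70; 0.4 -1 0 0 70; 0.4 -1 0 0 70",
)

```text
t: 45.15
position: [0.5311, -0.0436, 0.2122]
tool_rot: [[-0.999, -0.054, 0.001], [-0.054, 0.999, -0.0], [-0.001, -0.0, -1.0]]
ft_force: [0.5, 0.2, -0.2]
gripper_width: 0.801
grip_force: 0.0
```

drive_tool(
  rows="0.4 -1 0 0 70; 0.4 -1 0 0 70; 0.4 -1 0 0 70; 0.4 -1 0 0 70; 0.4 -1 0 0 70; 0.4 -1 0 0 70; 0.4 -1 0 0 70; 0.4 -1 0 0 70; 0.4 -1 0 0 70; 0.4 -1 0 0 70; 0.3 -1 0 0 70; 0 -1 0 0 70; 0 -1 0 0 70; 0 0 0 0 70; 0 0 0 0 70",
)

```text
t: 47.02
position: [0.4415, -0.3729, 0.2109]
tool_rot: [[-0.999, -0.054, -0.001], [-0.054, 0.999, 0.001], [0.0, 0.001, -1.0]]
ft_force: [-0.8, 0.1, -0.2]
gripper_width: 0.8
grip_force: 0.0
```

```bash
python3 look.py 8; python3 - <<'E'
from h import *
c=shot('side','side8')
for d in cams.regions_of('reg0','side')[:6]:
    g=atz(c,d['point'],.05);print(round(d['conf'],2),d['point'],fit([c],[d['pixels']],REG,[g[0],g[1],0,0],[0,1]))
go(.4433,-.3979,.05,.054)
E
```

```text
crate 0 [0.61987794 0.06186241 0.         0.05384313] 0.656 2001
crate 1 [0.61871197 0.06169028 0.         0.04978631] 0.676 2225
crate [0.61957283 0.06170427 0.         0.05015291] 0.665
0.9 [402.5, 336.2] (array([ 0.44469564, -0.39872053,  0.        ,  0.        ]), np.float64(0.9151363234229648))
0.81 [310.9, 178.8] (array([0.73093617, 0.22449166, 0.        , 0.        ]), np.float64(0.753354072646015))
0.69 [344.5, 199.7] (array([0.73891126, 0.08188683, 0.        , 0.        ]), np.float64(0.695592252803262))
0.61 [329.4, 191.9] (array([0.73330945, 0.15200439, 0.        , 0.        ]), np.float64(0.738714857390462))
0.53 [293.8, 188.4] (array([0.65950784, 0.22492946, 0.        , 0.        ]), np.float64(0.6917374966831866))
tool units [-0.01 -1.01  6.45] turn units 0.01
```

drive_tool(
  rows="0 -0.8 0 0 80; 0 -0.2 0.4 0 80; 0 0 1 0 80; 0 0 1 0 80; 0 0 1 0 80; 0 0 1 0 80; 0 0 1 0 80; 0 0 0.8 0 80; 0 0 0.25 0 80; 0 0 0 0 80; 0 0 0 0 30; 0 0 0 0 30; 0 0 0 0 30; 0 0 0 0 30; 0 0 0 0 30; 0 0 0 0 30; 0 0 0 0 30; 0 0 0 0 30",
)

```text
t: 49.58
position: [0.4431, -0.3984, 0.0501]
tool_rot: [[-0.999, -0.054, 0.0], [-0.054, 0.999, -0.0], [-0.0, -0.0, -1.0]]
ft_force: [0.5, -0.8, 2.5]
gripper_width: 0.428
grip_force: 25.0
```

drive_tool(
  rows="0 0 -0.7 0 30; 0 0 -1 0 30; 0 0 -1 0 30; 0 0 -1 0 30; 0 0 -1 0 30; 0 0.28 -1 0 30; 0 1 -1 0 30; -0.55 1 0 0 30; -0.55 1 0 0 30; -0.55 1 0 0 30; -0.55 1 0 0 30; -0.55 1 0 0 30; -0.55 1 0 0 30; -0.55 1 0 0 30; -0.55 1 0 0 30; -0.55 1 0 0 30; -0.55 1 0 0 30; -0.55 1 0 0 30; -0.55 1 0 0 30; 0 1 0 0 30",
)

```text
t: 52.08
position: [0.5882, -0.0316, 0.2176]
tool_rot: [[-0.999, -0.055, -0.001], [-0.055, 0.999, 0.0], [0.001, 0.0, -1.0]]
ft_force: [0.2, 1.0, -4.8]
gripper_width: 0.43
grip_force: 25.0
```

drive_tool(
  rows="0 0.7 0 0 30; 0 0.3 0 0 30; 0 0 0.7 0 30; 0 0 1 0 30; 0 0 0.8 0 30; 0 0 0 0 30; 0 0 0 0 30",
)

```text
t: 52.95
position: [0.5871, -0.0083, 0.155]
tool_rot: [[-0.999, -0.054, 0.0], [-0.054, 0.999, -0.0], [-0.0, -0.0, -1.0]]
ft_force: [-0.0, 0.0, -4.8]
gripper_width: 0.426
grip_force: 25.0
```

```bash
python3 - <<'E'
from h import *
go(.5896,-.0072,.0997,.054)
E
```

```text
tool units [-0.1   0.04  2.21] turn units -0.0
```

drive_tool(
  rows="-0.09 0.04 0.4 0 30; 0 0 0.8 0 30; 0 0 0.7 0 30; 0 0 0.25 0 30; 0 0 0.06 0 30; 0 0 0 0 30; 0 0 0 0 48; 0 0 0 0 48; 0 0 0 0 48; 0 0 -0.5 0 48; 0 0 -1 0 48; 0 0 -1 0 48; 0 0 -1 0 50; 0 0 -1 0 50; 0.9 0.65 0 0 50; 0.9 0.65 0 0 50; 0.9 0.65 0 0 50; 0.8 0.65 0 0 50; 0 0 0 0 50; 0 0 0 0 50",
)

```text
t: 55.45
position: [0.4992, 0.0534, 0.213]
tool_rot: [[-0.999, -0.055, 0.002], [-0.055, 0.999, -0.0], [-0.002, -0.0, -1.0]]
ft_force: [-0.0, 0.2, 0.1]
gripper_width: 0.568
grip_force: 0.0
```

```bash
python3 - <<'E'
from h import *
shot('side','side9');shot('top','top9')
a=cv2.imread('pics/side9.png')[130:290,220:460];b=cv2.imread('pics/top9.png')[140:280,240:480]
cv2.imwrite('pics/c9.png',np.vstack([cv2.resize(a,(600,400)),cv2.resize(b,(600,350))])[:750][:, :][::1] if 0 else np.hstack([cv2.resize(a,(400,267)),cv2.resize(b,(400,267))]))
print([(round(d['conf'],2),np.round(d['point']).tolist()) for d in cams.regions_of('reg0','side')])
go(.4986,.0528,.076,.054)
E
```

```text
[(0.79, [310.0, 180.0]), (0.57, [293.0, 190.0]), (0.55, [329.0, 207.0])]
tool units [ 0.02 -0.01  5.46] turn units -0.0
```

View pics/c9.png

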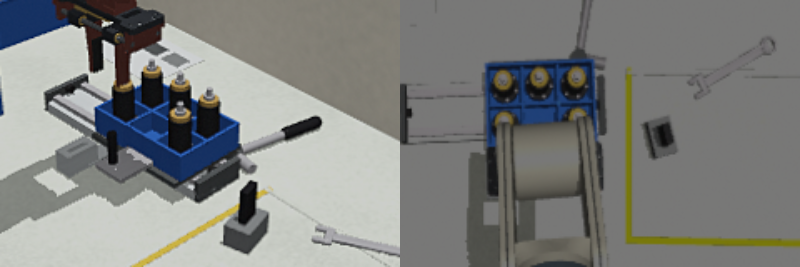

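All five regulators stand upright in their cells and the bench has none left. Now the sled goes left.

drive_tool(
  rows="0 0 1 0 50; 0 0 1 0 50; 0 0 1 0 50; 0 0 1 0 50; 0 0 1 0 50; 0 0 0.46 0 50; 0 0 0 0 50; 0 0 0 0 8; 0 0 0 0 8; 0 0 0 0 8; 0 0 0 0 8; 0 0 0 0 8; 0 0 0 0 8",
)

```text
t: 57.22
position: [0.4984, 0.0536, 0.076]
tool_rot: [[-0.999, -0.054, 0.0], [-0.054, 0.999, 0.0], [-0.0, 0.0, -1.0]]
ft_force: [-0.4, 0.8, 5.8]
gripper_width: 0.179
grip_force: 25.0
```

drive_tool(
  rows="0 0.1 0 0 8; 0 0.25 0 0 8; 0 0.4 0 0 8; 0 0.5 0 0 8; 0 0.5 0 0 8; 0 0.5 0 0 8; 0 0.5 0 0 8; 0 0.5 0 0 8; 0 0.5 0 0 8; 0 0.5 0 0 8; 0 0.5 0 0 8; 0 0.4 0 0 8; 0 0.3 0 0 8; 0 0.2 0 0 8; 0 0.1 0 0 8; 0 0 0 0 8; 0 0 0 0 8",
)

```text
t: 59.35
position: [0.4907, 0.1973, 0.0761]
tool_rot: [[-0.999, -0.054, 0.001], [-0.054, 0.999, 0.0], [-0.001, 0.0, -1.0]]
ft_force: [-0.3, 0.4, 4.3]
gripper_width: 0.175
grip_force: 25.0
```

drive_tool(
  rows="0 0.1 0 0 8; 0 0.1 0 0 8; 0 0.06 0 0 8; 0 0.06 0 0 8; 0 0 0 0 8; 0 0 0 0 8",
)

```text
t: 60.1
position: [0.4903, 0.2031, 0.076]
tool_rot: [[-0.998, -0.055, 0.0], [-0.055, 0.998, -0.003], [-0.0, -0.003, -1.0]]
ft_force: [1.3, -13.0, 7.3]
gripper_width: 0.176
grip_force: 25.0
```

drive_tool(
  rows="0 0.06 0 0 8; 0 0 0 0 8; 0 -0.1 0 0 8; 0 0 0 0 8; 0 0 0 0 40; 0 0 0 0 40; 0 0 0 0 40; 0 0 -1 0 60; 0 0 -1 0 60; 0 0 -1 0 60; 0 0 -1 0 60; 0 0 -1 0 60; 1 0 -0.6 0 60; 1 -1 0 0 60; 1 -1 0 0 60; 0 -1 0 0 60; 0 -1 0 0 60; 0 -1 0 0 60; 0 -1 0 0 60; 0 -1 0 0 60",
)

```text
t: 62.6
position: [0.4245, 0.0245, 0.2156]
tool_rot: [[-0.999, -0.055, 0.0], [-0.055, 0.999, 0.0], [-0.0, 0.0, -1.0]]
ft_force: [-0.9, -0.2, -0.5]
gripper_width: 0.681
grip_force: 0.0
```

drive_tool(
  rows="0 -1 0 0 60; 0 -1 0 0 60; 0 -1 0 0 60; 0 -1 0 0 60; 0 -1 0 0 60; 0 -1 0 0 60; 0 -1 0 -0.5 60; 0 -1 0 -0.5 60; 0 -1 0 -0.3 60; 0 -1 0 -0.3 60; 0 0 0 0 60; 0 0 0 0 60",
)

```text
t: 64.1
position: [0.4475, -0.2225, 0.2154]
tool_rot: [[-0.962, -0.274, -0.001], [-0.274, 0.962, 0.001], [0.001, 0.001, -1.0]]
ft_force: [-0.4, -0.3, -0.2]
gripper_width: 0.687
grip_force: 0.0
```

```bash
cat > m.py <<'E'
from h import *
cs=[shot('top','top10'),shot('side','side10')]
def crop(c,p,w,f,h=None):
    u=proj(c,[p])[0];h=h or w;x,y=int(u[0])-w//2,int(u[1])-h//2
    return cv2.resize(c['frame'][y:y+h,x:x+w],None,fx=f,fy=f,interpolation=cv2.INTER_CUBIC),(x,y)
t=[crop(cs[i],p,44,9) for p in([.57,-.17,.07],[.4925,.165,.06]) for i in(0,1)]
print([q[1] for q in t])
cv2.imwrite('pics/m10.png',cv2.convertScaleAbs(np.vstack([np.hstack([t[0][0],t[1][0]]),np.hstack([t[2][0],t[3][0]])])[:792],alpha=1.5)) if 0 else None
cv2.imwrite('pics/m10a.png',cv2.convertScaleAbs(np.hstack([t[0][0],t[1][0]]),alpha=1.4));cv2.imwrite('pics/m10b.png',cv2.convertScaleAbs(np.hstack([t[2][0],t[3][0]]),alpha=1.4))
E
python3 m.py; python3 look.py 11
```

```text
[(375, 188), (344, 228), (268, 211), (239, 187)]
crate 0 [0.61198735 0.21136031 0.         0.0591867 ] 0.559 1716
crate 1 [0.60914025 0.20981676 0.         0.01533418] 0.553 1561
crate [0.61189241 0.21121593 0.         0.05607712] 0.554
```

View pics/m10a.png

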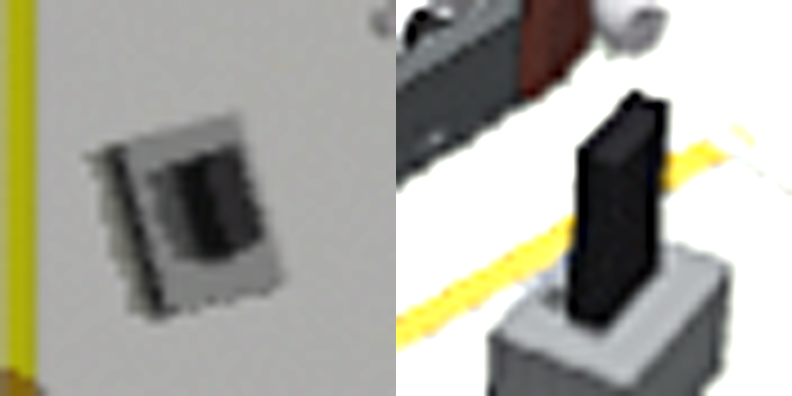

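View pics/m10b.png

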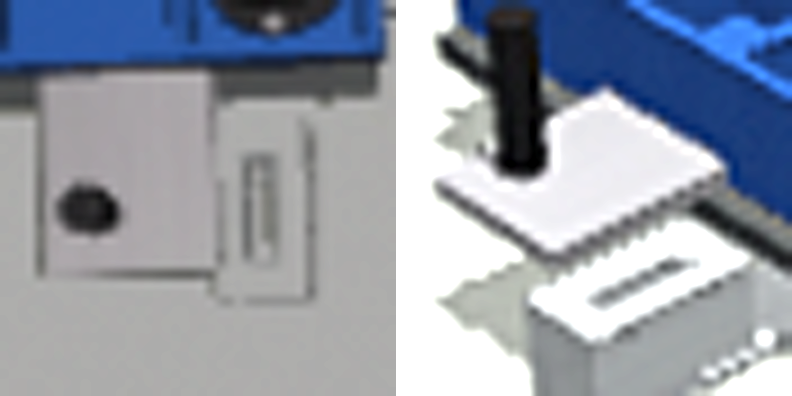

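The blade stands in its stand, at about (368,253) in the side view. The slot centre is at about (266,218) in the side view and (296,234) in the top view.

```bash
python3 - <<'E'
from h import *
cs=[shot('top'),shot('side')]
F=lambda o,x,y:(o[0]+(x+.5)/9-.5,o[1]+(y+.5)/9-.5)
a,b,c,d=(375,188),(344,228),(268,211),(239,187)
print('slot tri',tri(cs,[F(c,260,209),F(d,248,283)]),atz(cs[0],F(c,260,209),.04),atz(cs[1],F(d,248,283),.04))
# block top corners in side: (528,296)(610,340)?(750,262)(675,215)
print('block',[np.round(atz(cs[0],F(c,*u),.04)[:2],4).tolist() for u in((214,106),(306,103),(313,297),(222,300))])
print('handle top',tri(cs,[F(c,76,210),F(d,118,15)]),atz(cs[1],F(d,118,12),.112))
st=[atz(cs[0],F(a,*u),.04)[:2] for u in((115,147),(237,112),(285,275),(162,315))];print('stand',np.mean(st,0),cv2.minAreaRect(np.float32(st)*1000))
print('blade top far corners tri z',tri(cs,[F(a,245,150),F(b,240,97)]))
m=[]
for i,(c0,p) in enumerate(zip(cs,([.57,-.17,.09],[.57,-.17,.07]))):
    g=c0['frame'].max(2);u=proj(c0,[p])[0].astype(int)
    k=(g<(62 if i else 52)).astype(np.uint8);n,l,s,_=cv2.connectedComponentsWithStats(k)
    w=l[u[1]-4:u[1]+5,u[0]-4:u[0]+5];bc=np.bincount(w.ravel(),minlength=n);bc[0]=0;m.append(l==bc.argmax());print('mask',i,s[bc.argmax()])
B=[box(.034,.014,.04,.1)]
for sel in([1],[0],[0,1]):
    print(sel,fit([cs[i] for i in sel],[m[i] for i in sel],B,[.571,-.171,0,.27],[0,1,3],.004))
E
```

```text
slot tri [0.49407467 0.14743039 0.03794591] [0.4928758  0.14808345 0.04      ] [0.49348945 0.14415739 0.04      ]
block [[0.5294, 0.1653], [0.5309, 0.1325], [0.4619, 0.1286], [0.4604, 0.1609]]
handle top [0.4906281  0.2050733  0.11111207] [0.49233563 0.20422354 0.112     ]
stand [ 0.57057391 -0.17412606] ((570.1528930664062, -174.08474731445312), (63.101871490478516, 46.464752197265625), 16.04300880432129)
blade top far corners tri z [ 0.58271774 -0.1758601   0.10462386]
mask 0 [392 204  12  13 106]
mask 1 [363 238  11  27 214]
[1] (array([ 0.57176023, -0.17479375,  0.        ,  0.43598222]), np.float64(0.880641827041394))
[0] (array([ 0.57051431, -0.17311179,  0.        ,  0.34831113]), np.float64(0.8371925787429887))
[0, 1] (array([ 0.57082135, -0.17445172,  0.        ,  0.37241975]), np.float64(0.8242245678130256))
```

```bash
python3 - <<'E'
from h import *
go(.5710,-.174,.066,.30)
E
```

```text
tool units [-5.27  0.53  5.99] turn units -0.16
```

drive_tool(
  rows="0 0 0 -0.16 44; -1 0.1 0 0 44; -1 0.1 0 0 44; -1 0.1 0 0 44; -1 0.1 0 0 44; -0.8 0.1 0 0 44; -0.47 0 0.5 0 44; 0 0 1 0 44; 0 0 1 0 44; 0 0 0 0 44; 0 0 0 0 44",
)

```text
t: 65.88
position: [0.5703, -0.1725, 0.1535]
tool_rot: [[-0.955, -0.296, 0.0], [-0.296, 0.955, -0.0], [-0.0, -0.0, -1.0]]
ft_force: [-0.3, -0.5, 0.6]
gripper_width: 0.495
grip_force: 0.0
```

```bash
python3 - <<'E'
from h import *
go(.5710,-.174,.066,.30)
E
```

```text
tool units [-0.01 -0.07  3.5 ] turn units 0.0
```

drive_tool(
  rows="0 -0.06 0.5 0 44; 0 0 1 0 44; 0 0 1 0 44; 0 0 0.8 0 44; 0 0 0.2 0 44; 0 0 0 0 44; 0 0 0 0 8; 0 0 0 0 8; 0 0 0 0 8; 0 0 0 0 8; 0 0 0 0 8; 0 0 0 0 8; 0 0 0 0 8",
  squeeze=15,
)

```text
t: 67.5
position: [0.5711, -0.1746, 0.066]
tool_rot: [[-0.955, -0.296, 0.001], [-0.296, 0.955, -0.001], [-0.001, -0.002, -1.0]]
ft_force: [0.7, -4.8, -0.2]
gripper_width: 0.159
grip_force: 15.0
```

drive_tool(
  rows="0 0 0 0 8; 0 0 -0.3 0 8; 0 0 -0.7 0 8; 0 0 -1 0 8; 0 0 -1 0 8; 0 0 -1 0 8; 0 0 -1 0 8; 0 0 -1 0 8; 0 0 0 0.6 8; 0 0 0 0.6 8; 0 0 0 0.57 8; 1 0 0 0 8; 0.9 1 0 0 8; 0.52 1 0 0 8; 0 1 0 0 8; 0 1 0 0 8; 0 1 0 0 8; 0 1 0 0 8; 0 1 0 0 8; 0 1 0 0 8",
  squeeze=30,
)

```text
t: 70.0
position: [0.4987, 0.0239, 0.2154]
tool_rot: [[-0.999, -0.053, -0.001], [-0.053, 0.999, 0.001], [0.001, 0.001, -1.0]]
ft_force: [0.6, -0.4, -1.3]
gripper_width: 0.157
grip_force: 30.0
```

drive_tool(
  rows="0 1 0 0 8; 0 1 0 0 8; 0 1 0 0 8; 0 0.7 0 0 8; 0 0.3 0 0 8; 0 0 0 0 8; 0 0 0 0 8",
)

```text
t: 70.88
position: [0.4942, 0.1221, 0.2156]
tool_rot: [[-0.999, -0.053, -0.0], [-0.053, 0.999, -0.0], [0.0, -0.0, -1.0]]
ft_force: [0.1, 0.1, -2.3]
gripper_width: 0.162
grip_force: 30.0
```

```bash
python3 - <<'E'
from h import *
go(.4935,.1472,.105,.053)
c=shot('side','side12');t=shot('top','top12')
u=proj(c,[[.4935,.1472,.19]])[0].astype(int);print(u)
g=c['frame'][u[1]-35:u[1]+65,u[0]-50:u[0]+50]
cv2.imwrite('pics/c12.png',cv2.resize(g,(600,600),interpolation=2))
E
```

```text
tool units [-0.03  1.    4.43] turn units -0.0
[262 170]
```

View pics/c12.png

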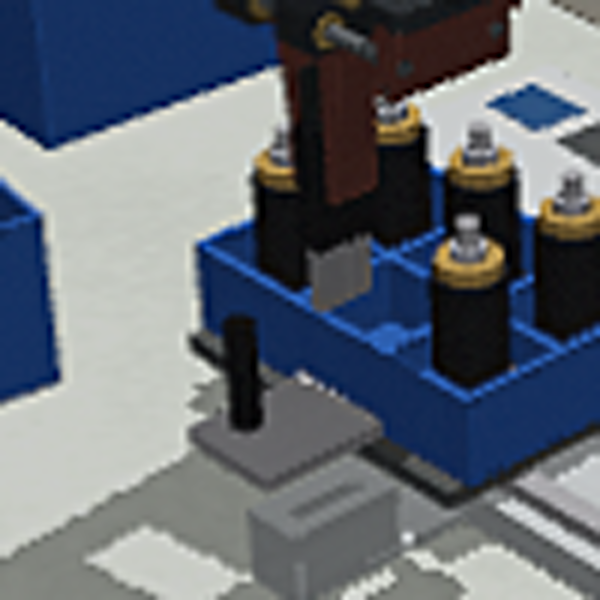

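The blade is held upright in the gripper, with its lower edge from about (264,186) to (273,182). The slot block is below it.

```bash
python3 - <<'E'
from h import *
c=shot('side')
for u in((312,310),(370,283),(341,296.5)):
    print(np.round(atz(c,(212+(u[0]+.5)/6-.5,135+(u[1]+.5)/6-.5),.1586),4))
u=[(283,520),(365,478),(323,500)]
for a in u: print('slot',np.round(atz(c,(212+(a[0]+.5)/6-.5,135+(a[1]+.5)/6-.5),.04),4))
print(manip.get_obs()['position'])
E
```

```text
[0.4786 0.1245 0.1586]
[0.512  0.1263 0.1586]
[0.4952 0.1254 0.1586]
slot [0.4685 0.1448 0.04  ]
slot [0.5182 0.1475 0.04  ]
slot [0.4923 0.1458 0.04  ]
[0.49422854 0.12210304 0.21566467]
```

drive_tool(
  rows="0.02 0.6 0 0 8; 0 0.4 0 0 8; 0 0 0.8 0 8; 0 0 1 0 8; 0 0 1 0 8; 0 0 1 0 8; 0 0 0.6 0 8; 0 0 0 0 8; 0 0 0 0 8; 0 0 0 0 8",
)

```text
t: 72.28
position: [0.493, 0.1478, 0.1066]
tool_rot: [[-0.999, -0.053, 0.002], [-0.053, 0.999, 0.0], [-0.002, 0.0, -1.0]]
ft_force: [0.3, -0.4, -0.8]
gripper_width: 0.157
grip_force: 30.0
```

```bash
python3 - <<'E'
from h import *
go(.493,.1472,.066,.053)
print(manip.get_obs()['position'])
c=shot('side','side13');t=shot('top','top13')
g=c['frame'][170:250,220:320];cv2.imwrite('pics/c13.png',cv2.resize(g,(750,600),interpolation=2))
E
```

```text
tool units [ 0.01 -0.02  1.62] turn units -0.0
[0.49303737 0.1478045  0.10655668]
```

View pics/c13.png

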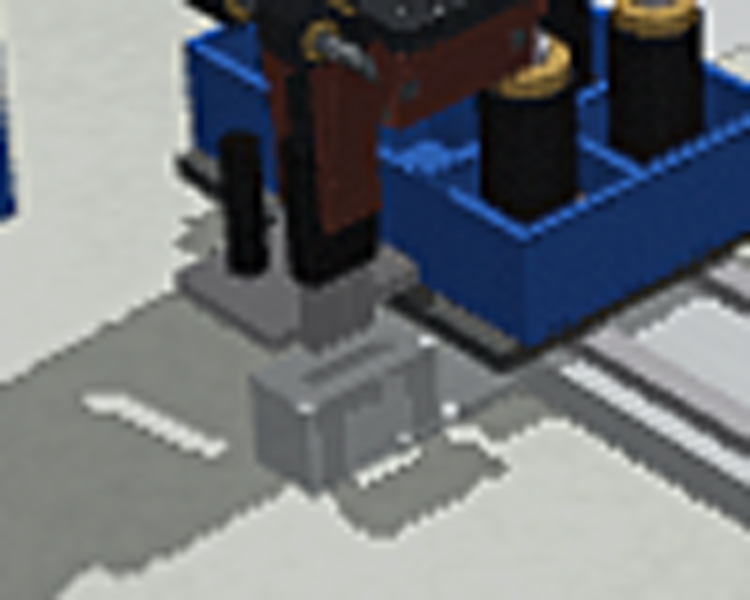

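The blade's lower edge runs from about (260,216) to (270,212), just above the slot at about (261,221) to (272,216). I'll compute the offset numerically.

```bash
python3 - <<'E'
from h import *
c=shot('side');G=lambda x,y:(220+(x+.5)/7.5-.5,170+(y+.5)/7.5-.5)
for z in (.0466,.0496,.053): print('blade',z,[np.round(atz(c,G(*u),z)[:2],4).tolist() for u in((300,350),(375,322))])
print('slot',[np.round(atz(c,G(*u),.04)[:2],4).tolist() for u in((303,385),(395,343))])
P=manip.get_obs()['position'];R=np.array([[.9986,-.053],[.053,.9986]])
big=cv2.imread('pics/side13.png')
big=cv2.resize(big[190:230,245:290],None,fx=15,fy=15,interpolation=cv2.INTER_CUBIC)
def dr(pts,col):
    u=proj(c,pts);u=((u-[245,190]+.5)*15).astype(np.int32);cv2.polylines(big,[u],True,col,1)
bz=P[2]-.057
dr([[*(P[:2]+R@np.array(q)),bz] for q in((-.015,-.003),(.015,-.003),(.015,.003),(-.015,.003))],(0,0,255))
for x0,y0,col in((.4935,.1472,(0,255,0)),):
    dr([[*(np.array([x0,y0])+R@np.array(q)),.04] for q in((-.018,-.005),(.018,-.005),(.018,.005),(-.018,.005))],col)
    dr([[*(np.array([x0,y0])+R@np.array(q)),.04] for q in((-.032,-.017),(.032,-.017),(.032,.017),(-.032,.017))],(255,255,0))
cv2.imwrite('pics/ov.png',big)
E
```

```text
blade 0.0466 [[0.4794, 0.1553], [0.5118, 0.1519]]
blade 0.0496 [[0.477, 0.1516], [0.5092, 0.1482]]
blade 0.053 [[0.4742, 0.1474], [0.5063, 0.144]]
slot [[0.472, 0.144], [0.5146, 0.1436]]
```

View pics/ov.png

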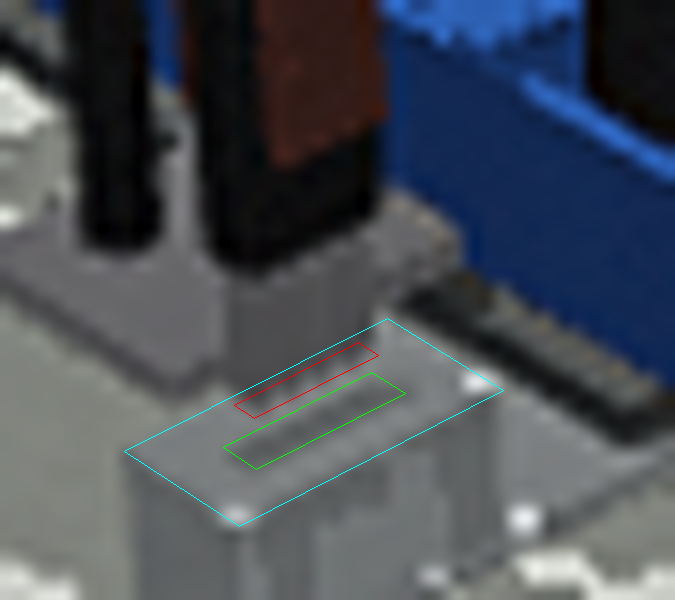

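drive_tool(
  rows="0 -0.02 0.2 0 8; 0 0 0.15 0 8; 0 0 0.15 0 8; 0 0 0.1 0 8; 0 0 0 0 8; 0 0 0 0 8",
)

```text
t: 73.18
position: [0.4924, 0.1471, 0.0907]
tool_rot: [[-0.999, -0.053, 0.0], [-0.053, 0.999, 0.0], [-0.0, 0.0, -1.0]]
ft_force: [-0.5, 0.1, -0.4]
gripper_width: 0.162
grip_force: 30.0
```

drive_tool(
  rows="0 0 0.2 0 8; 0 0 0.2 0 8; 0 0 0.2 0 8; 0 0 0.15 0 8; 0 0 0.1 0 8; 0 0 0.05 0 8; 0 0 0.04 0 8; 0 0 0 0 8; 0 0 0 0 8",
)

```text
t: 74.3
position: [0.4925, 0.1471, 0.0673]
tool_rot: [[-0.999, -0.053, 0.0], [-0.053, 0.999, 0.0], [-0.0, 0.0, -1.0]]
ft_force: [0.3, 0.3, -1.1]
gripper_width: 0.158
grip_force: 30.0
```

drive_tool(
  rows="0 0 0.05 0 8; 0 0 0.05 0 8; 0 0 0.04 0 8; 0 0 0 0 8; 0 0 0 0 8",
)

```text
t: 74.92
position: [0.4927, 0.1471, 0.0657]
tool_rot: [[-0.999, -0.053, 0.001], [-0.053, 0.999, 0.0], [-0.001, 0.0, -1.0]]
ft_force: [-6.5, -2.3, 23.6]
gripper_width: 0.161
grip_force: 30.0
```

drive_tool(
  rows="0 0 -0.06 0 8; 0 0 0 0 35; 0 0 0 0 35; 0 0 0 0 35; 0 0 0 0 35; 0 0 -0.5 0 35; 0 0 -1 0 40; 0 0 -1 0 40; 0 0 -1 0 40; 0 0 -1 0 40; 0 0 -1 0 60; 0 0 -1 0 60; 1 -1 0 0 60; 1 -1 0 0 60; 1 -1 0 0 60; 0 -1 0 0 60; 0 -1 0 0 60; 0 -1 0 0 60; 0 -1 0 0 60; 0 -1 0 0 60",
)

```text
t: 77.42
position: [0.4281, -0.0574, 0.2285]
tool_rot: [[-0.999, -0.053, 0.001], [-0.053, 0.999, -0.0], [-0.001, -0.0, -1.0]]
ft_force: [0.2, -0.4, -0.3]
gripper_width: 0.683
grip_force: 0.0
```

drive_tool(
  rows="0 -1 0 0 60; 0 -1 0 0 60; 0 -1 0 0 60; 0 -1 0 0 60; 0 -1 0 0 60; 0 -1 0 0 60; 0 0 0 0 60; 0 0 0 0 60",
)

```text
t: 78.42
position: [0.4357, -0.2059, 0.2279]
tool_rot: [[-0.999, -0.053, -0.0], [-0.053, 0.999, 0.0], [0.0, 0.0, -1.0]]
ft_force: [0.6, 0.4, 0.6]
gripper_width: 0.685
grip_force: 0.0
```

```bash
python3 - <<'E'
from h import *
c=shot('side','side14');t=shot('top','top14')
a=cv2.resize(c['frame'][140:260,210:370],(800,600),interpolation=2)[:, :]
b=cv2.resize(t['frame'][140:280,220:420],(400,280),interpolation=2)
cv2.imwrite('pics/c14.png',np.hstack([cv2.resize(a,(533,400)),np.vstack([cv2.resize(b,(260,182)),np.zeros((218,260,3),np.uint8)])]))
# expected blade/handle pixel overlay
for n,q in(('bladetop',[.4933,.1472,.1]),('handle',[.4905,.2031,.112])): print(n,proj(c,[q])[0],proj(t,[q])[0])
E
```

```text
bladetop [264.2060138  199.54054009] [295.59176564 232.92203041]
handle [251.36174679 188.26807668] [276.96598952 233.43596425]
```

View pics/c14.png

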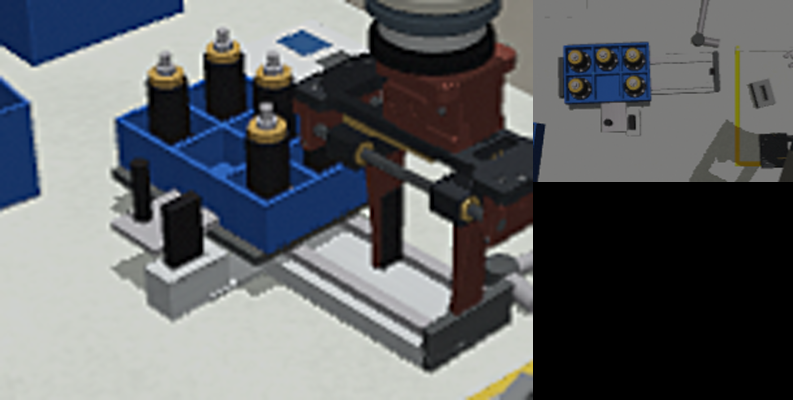

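The blade sits in the block with its shoulder on top, at about (264,208) in the side view. The sled is at its left stop and all five regulators stand upright in their cells. Nothing is touching the arm, so I'm handing in.

```bash
python3 -c "
from workcell import workorder
print(workorder.finish_job())"
```

```text
the job is handed in; nothing more can be done
None
```

The job is handed in, but no verdict came back: all five regulators stand upright in the crate, the sled is at its left stop, and the lock blade is seated in its slot with everything released.

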